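Offer up the gear-head cover

ROBOT

A 6-joint arm with a two-finger parallel gripper is mounted at the origin on a cart in front of the work surface, level with it; the furniture and walls round the work are solid. World frame = base frame: x ahead of the robot, y to its left, z up, the work surface at z = 0. Lengths are in m, angles in rad, forces in N, time in s.
With the tool pointing down it reaches from about 0.375 to 0.975 m from the base axis. Payload 3.8 kg.
Tool frame: the origin (TCP) lies midway between the tips of the shut fingers; the grasp point (between the pads) lies 19 mm behind it; z points along the fingers, y is the line along which they close (so a half turn about z gives the same grasp; the last joint's range is limited). The gripper opens to 85 mm and grips with 20 to 120 N. Pads are 22 mm wide; open, the fingers measure 114 mm over their backs; the gripper's body (76 mm by 85 mm) begins 54 mm behind the grasp point. The pads swing forward as they close: fully open they stand 13 mm farther back than shut.
Start: joints at [-1.247, 0.264, 1.604, -0, 1.274, -0.037], TCP at [0.238, -0.632, 0.231] pointing down, gripper open.
Joint ranges: [-2.63, 2.63], [-0.94, 2.18], [0.31, 2.57], [-1.31, 4.45], [0, 2.66], [-2.55, 2.55]. Speed limits (rad/s): [2.57, 2.57, 3.14, 3.14, 3.14, 3.14].

INTERFACE

Orientations are given as a rotation vector (axis times angle).
In Python, from workcell import read_state, vision, ticket gives the robot as it stands. The module is installed in compiled form; this text tells all that it offers.
- The arm moves only by the tool jog_arm, never from a script. Its arguments are lists of equal length, an entry for each row: "turn": the turn, a rotation vector about the tool's x, y, z in rad, a list of three; "delta_pos": the shift along the tool's x, y, z in m, a list of three; "gripper": the finger opening in m, from 0 to 0.0854. In form: {"turn": [[rx, ry, rz], ...], "delta_pos": [[dx, dy, dz], ...], "gripper": [gripper, ...]}. A call has 1 to 20 rows; each row shifts and turns the commanded pose from where the row before left it, along the tool's axes as they then stand; what a row does not reach is not made up. A row lasts 1/12 s, in which the tool goes at most 41.7 mm and 7.16 degrees, less where a joint would pass 70% of its speed; a pose out of reach is approached as far as the arm can. A call with a gripper value outside its range is refused whole. The fingers move at their own pace and stop on an object; "grip_force" is the grip in N (left out, the last holds). Time passes only in rows, so rows that do not move let the fingers close. It gives the time, the measured TCP pose, the force, the opening and the grip force at its end, in the units of the state.
- read_state(): the state, without advancing time (a new reading comes with each control period).
- vision.read_camera(name): name is "scene" or "top"; returns the picture (480x640x3 uint8, red, green, blue); there is no depth.
- vision.calibration(name): a dict with "vfov" (degrees; the focal length in pixels is half the picture's height over the tangent of half this angle, whatever the lens; pixels are square), "cx", "cy" (the principal point, pixels), "R" (3x3) and "t" (3): a world point X has camera coordinates R X + t. Camera axes: x right, y down, z forward; pixel columns grow to the right and rows downward; lengths in m; the calibration is good to about 2 mm. A picture is of the moment at which its call begins. calibration takes no time and is no camera call.
- ticket.finish_job(): hands the job in; it is judged then, once.
The state is a dict: "time": time; "q": joint angles; "joint_vel": joint speeds; "joint_torque": joint torques, N m; "tool_pos": TCP position; "tcp_rot": TCP orientation; "wrist_force": force on the tool from outside, world axes, zero at the start; "torque": the same for the moment, N m; "width": opening from 0.0 (shut) to 1.0 (fully open); "grip_force": force on a finger pad.
Only numpy, scipy, OpenCV 4.12 (cv2) and the standard library are available. Lean on these libraries where they do the work, as an engineer would, in place of code of your own. Each camera call takes 0.05 s, during which the arm holds its last target. There are 200 camera calls.

TASK

The last thread in the slate saw's open gear housing has just been cut, so swing the tapping arm by its upright handle clear to the left, right round to its stop. Then take the loose cover by its bow handle and hold it level over the housing, the right way round, its four holes lined up with the four tapped holes in the rim, hovering about 15 mm above the rim and never touching it, so that I can start the screws. Finish while still holding it there, and leave the screw dish and the slates as they lie.

Things in the scene. Friction and masses are not known exactly. Their poses are not given: they have to be found in the camera images.
- gear_housing: fixed open gear head of the slate saw: grey housing, gears inside, bright flat rim on top, 100 mm above the bench: a rounded trapezium 170 mm long, 100 mm wide at the narrow, 136 mm at the wide end. Motor behind the wide end (its box is 103 mm high), cutting disc on the +y side. Origin on the bench under the rim's middle; x along the rim to its wide end, z up.
- cover: loose cover of the housing: steel plate 6 mm thick, outline as the rim (170 mm long, 100 to 136 mm wide), a 12 mm hole at each corner, a dark bow handle on top and a small steel plug near the wide end; about 0.4 kg, lying handle up. Origin at the middle of its underside; x to its wide end, z up. When fitted, its axes agree with the housing's.
- cover_handle (a point): middle of the cover's handle: flat-sided straight bar 12 mm wide (cover's y), 14 mm high, 98 mm long (cover's x), centre 42 mm above the plate's underside and 4 mm from the origin along +x, over the centre of mass; its two 12 mm posts stand 42 mm either side of the middle, 29 mm of air under the bar.
- tapping_arm (a joint): swing of the tapping arm about its column, rad: grows as the free end swings clockwise seen from above, from over the housing to the robot's left; stops at 1.1 (clear) and -0.35. It stays where it is left and needs about 1 N at the handle.
- swing_grip (a point): middle of the arm's handle: upright black round grip, 19 mm thick, 58 mm tall, its top 24 mm above this point and 286 mm above the bench, at the arm's free end, 325 mm from the column's axis; the 48 mm wide tapping head (top 282 mm high, tap tip 118 mm) stands 55 mm from it towards the column.
- swing_pivot (a point): point on the column's axis about which the tapping arm swings, level with swing_grip. The 32 mm column, 309 mm tall, stands on a fixed 100 mm square foot behind and left of the housing.
- screw_dish: bystander: round steel dish, 100 mm wide and 18 mm high, with the four cover screws; origin under its centre
- roof_slate: bystander: dark cut slate, 143 by 121 mm, 7 mm thick, lying on a larger slate at the left; origin under its middle
- tapped_wide_left (a point): tapped hole, 9 mm wide, in the housing's rim, point in the rim's top face; at x 72 mm, y 53 mm in the housing's frame (wide end, +y side)
- cover_wide_left (a point): 12 mm screw hole of the cover, point in the plate's underside; at x 72 mm, y 53 mm in the cover's frame (wide end, +y side)
- tapped_wide_right (a point): tapped hole, 9 mm wide, in the housing's rim, point in the rim's top face; at x 72 mm, y -53 mm in the housing's frame (wide end, -y side)
- cover_wide_right (a point): 12 mm screw hole of the cover, point in the plate's underside; at x 72 mm, y -53 mm in the cover's frame (wide end, -y side)
- tapped_narrow_left (a point): tapped hole, 9 mm wide, in the housing's rim, point in the rim's top face; at x -72 mm, y 37.5 mm in the housing's frame (narrow end, +y side)
- cover_narrow_left (a point): 12 mm screw hole of the cover, point in the plate's underside; at x -72 mm, y 37.5 mm in the cover's frame (narrow end, +y side)
- tapped_narrow_right (a point): tapped hole, 9 mm wide, in the housing's rim, point in the rim's top face; at x -72 mm, y -37.5 mm in the housing's frame (narrow end, -y side)
- cover_narrow_right (a point): 12 mm screw hole of the cover, point in the plate's underside; at x -72 mm, y -37.5 mm in the cover's frame (narrow end, -y side)

How it is judged:
On the way, in this order (a step that is already met when the one before it is completed fails the run):
1. the tapping arm is swung clear, to its stop (1.1 rad, at least 0.95), the cover still lying on the bench (value of joint tapping_arm above 0.95 rad and height (world z) of cover below 0.01 m), for 0.2 s.
2. the cover is lifted off the bench in the fingers (height (world z) of cover above 0.05 m and contact force between cover and the fingers above 1 N), for 0.2 s.
At the end, for the whole second after the job is handed in: For the last second the fingers alone hold the cover still and level (0.09 rad), each hole within 4 mm sideways of its own tapped hole, its underside 5 to 27 mm above the rim at every hole, not touching housing or tapping stand; the tapping arm is still swung clear (over 0.95 rad) (horizontal distance between cover_wide_left and tapped_wide_left below 0.004 m and z of cover_wide_left in the frame of gear_housing between 0.105 and 0.127 m and horizontal distance between cover_wide_right and tapped_wide_right below 0.004 m and z of cover_wide_right in the frame of gear_housing between 0.105 and 0.127 m and horizontal distance between cover_narrow_left and tapped_narrow_left below 0.004 m and z of cover_narrow_left in the frame of gear_housing between 0.105 and 0.127 m and horizontal distance between cover_narrow_right and tapped_narrow_right below 0.004 m and z of cover_narrow_right in the frame of gear_housing between 0.105 and 0.127 m and angle between cover's own z axis and vertical below 0.09 rad and contact force between cover and the fingers above 1 N and contact force between cover and gear_housing below 0.2 N and contact force between cover and tapping_stand below 0.2 N and linear speed of cover below 0.02 m/s and angular speed of cover below 0.15 rad/s and value of joint tapping_arm above 0.95 rad); the arm keeps its last pose, push and grip.
It fails at once if the cover touches the housing (over 1 N) (contact force between cover and gear_housing above 1 N).
It fails at once if the screw dish is moved by more than 30 mm (distance of screw_dish from where it was at the start of the episode above 0.03 m).
It fails at once if the roof slate is moved by more than 30 mm (distance of roof_slate from where it was at the start of the episode above 0.03 m).
It also fails if it takes over 61 s, if anything falls off the work surface, if the arm or the gripper's body presses on something with over 40 N, if the wrist force passes 120 N, or if a joint passes its speed limit or range.

## Working session

There is one attempt and no reset: what is moved stays moved. The work goes in short steps, Python scripts to look and compute and a tool call to move; the robot and the scene stay as the last step left them, time stands still between calls to the robot, and variables do not carry over. Pictures are saved under pics/ and viewed, at most 10 in all, crops included, and the job is handed in when it is done.

Besides the shell and the picture viewer there is one more tool, called after ">>>" in YAML: its name, and indented under it one key for each argument. jog_arm: Moves the arm, as the interface text tells. Its arguments: {"type":"object","properties":{"turn":{"type":"array","items":{"type":"array","items":{"type":"number"}}},"delta_pos":{"type":"array","items":{"type":"array","items":{"type":"number"}}},"gripper":{"type":"array","items":{"type":"number"}},"grip_force":{"type":"number"}},"required":["turn","delta_pos","gripper"]}

```bash
mkdir -p pics
cat > h.py <<'E'
import numpy as np, cv2
from workcell import read_state, vision, ticket
def cal(n):
    c=vision.calibration(n); f=240/np.tan(np.radians(c['vfov'])/2)
    return f,c['cx'],c['cy'],np.array(c['R']),np.array(c['t'])
def ray(n,u,v):
    f,cx,cy,R,t=cal(n); d=R.T@np.array([(u-cx)/f,(v-cy)/f,1]); return -R.T@t,d
def plane(n,u,v,z):
    o,d=ray(n,u,v); return o+d*(z-o[2])/d[2]
def proj(n,X):
    f,cx,cy,R,t=cal(n); p=R@np.array(X)+t; return np.array([f*p[0]/p[2]+cx,f*p[1]/p[2]+cy])
def shot(n,fn):
    im=vision.read_camera(n); cv2.imwrite('pics/'+fn+'.png',im[:,:,::-1]); return im
E
python3 - <<'E'
from h import *
for n in('scene','top'):
    shot(n,n+'0'); c=vision.calibration(n); print(n,c); o,d=ray(n,320,240); print(o,d)
print(read_state())
E
```

```text
scene {'vfov': 44.039037390262465, 'cx': 322.9751505627812, 'cy': 234.17388185988708, 'R': array([[-0.55555243, -0.83139535,  0.01196965],
       [-0.37050216,  0.23463708, -0.89870662],
       [ 0.74437198, -0.50371343, -0.43838697]]), 't': array([0.31399061, 0.37608837, 1.51822808])}
[-0.81634664  0.93755793  0.99980616] [ 0.74351977 -0.49724174 -0.44727008]
top {'vfov': 49.36383488939985, 'cx': 318.3646591869773, 'cy': 236.55975883781284, 'R': array([[-0.0274197 , -0.99949358, -0.01614779],
       [-0.98979397,  0.02940637, -0.13943871],
       [ 0.13984294,  0.01215962, -0.99009903]]), 't': array([0.02156076, 0.56762703, 1.6722025 ])}
[ 0.32857929 -0.01547536  1.73514341] [ 0.13323673  0.00922347 -0.99106816]
{'time': 0.1, 'q': array([-1.24689409e+00,  2.64743800e-01,  1.60527211e+00,  5.05964312e-05,
        1.27371932e+00, -3.68839490e-02]), 'joint_vel': array([ 0.00071125, -0.00193487, -0.00131985,  0.00171685,  0.00036747,
        0.00019073]), 'joint_torque': array([-4.73964265e-04, -5.16709542e+01, -3.68589270e+01,  3.56093199e-05,
        6.33563395e-03, -1.79807887e-05]), 'tool_pos': array([ 0.23808792, -0.63088498,  0.23002335]), 'tcp_rot': array([-3.08852600e+00, -5.63248270e-01,  4.05867084e-04]), 'wrist_force': array([-0.17166655, -0.00433709, -0.10324022]), 'torque': array([ 0.01670685, -0.03018489, -0.02857234]), 'grip_force': 0.0, 'width': 1.0003595158714385}
```

View pics/top0.png

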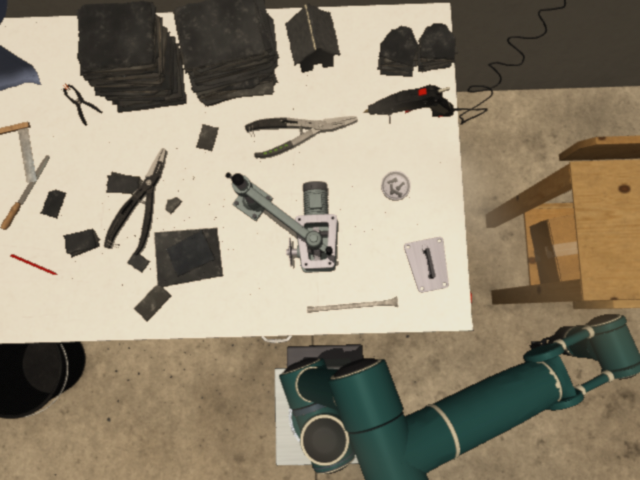

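View pics/scene0.png

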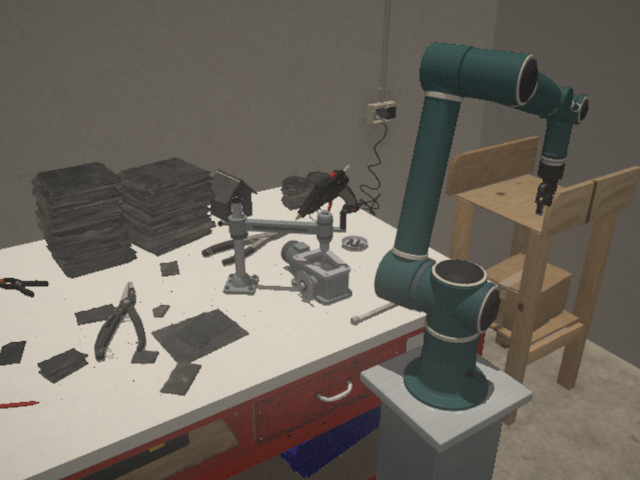

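The top view shows the column at about (238,182), the arm's grip near (332,257), the housing near (318,243), the cover near (428,264) and the dish at (396,186). The scene view shows the arm lying over the housing, with the grip near (343,215). I'll enlarge the working areas next.

Run:
```python
from h import *
a=cv2.imread('pics/top0.png'); b=cv2.imread('pics/scene0.png')
c=cv2.resize(a[165:305,225:455],None,fx=3.4,fy=3.4,interpolation=cv2.INTER_CUBIC)
cv2.imwrite('pics/topc.png',c)
c=cv2.resize(b[190:310,215:375],None,fx=5,fy=5,interpolation=cv2.INTER_CUBIC)
cv2.imwrite('pics/scenec.png',c)
```

```text
(no output)
```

View pics/topc.png

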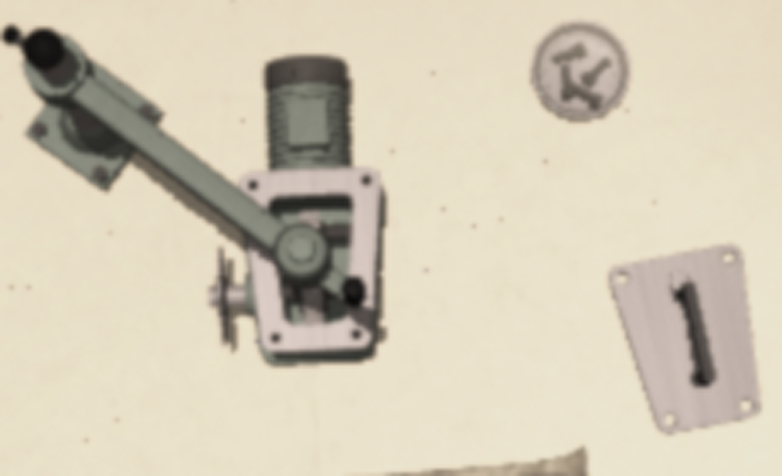

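View pics/scenec.png

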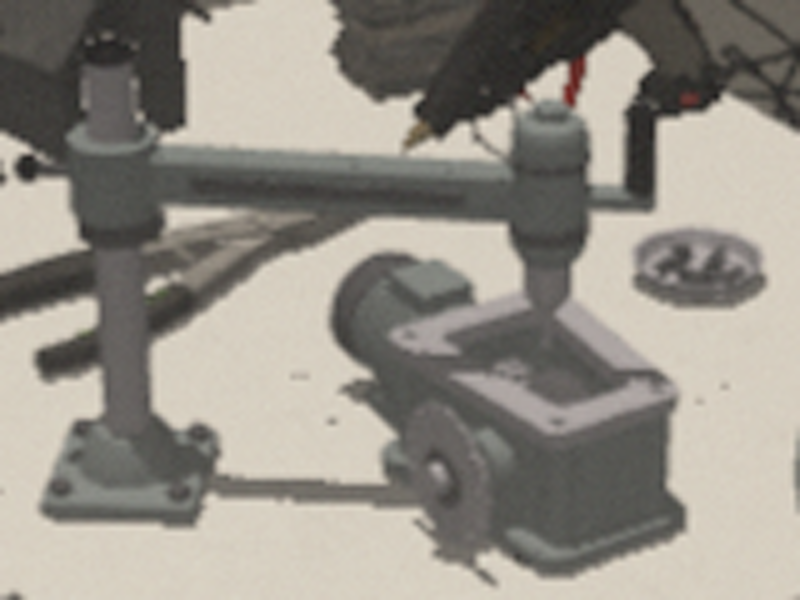

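The crop shows all four dark rim holes, the four cover holes, the bow handle and the plug at the cover's wide end (678,280). In crop pixels the grip's top is at (352,290) and the column's top at (45,48). The second crop confirms the same layout, with the grip at (640,150).

```bash
cat >> h.py <<'E'
def fit(loc,W):
    # rigid 2d fit world=R loc + t
    loc=np.array(loc);W=np.array(W)[:,:2];a=loc.mean(0);b=W.mean(0)
    p=(loc-a)@np.array([1,1j]);q=(W-b)@np.array([1,1j]);th=np.angle(np.vdot(p,q))
    c,s=np.cos(th),np.sin(th);R=np.array([[c,-s],[s,c]]);t=b-R@a
    return t,th,np.round((W-(loc@R.T+t))*1e3,1)
L=[(.072,.053),(.072,-.053),(-.072,.0375),(-.072,-.0375)]
def blob(im,u,v,r=5,dark=True):
    g=cv2.cvtColor(im,cv2.COLOR_BGR2GRAY).astype(float);u0,v0=int(round(u)),int(round(v))
    w=g[v0-r:v0+r+1,u0-r:u0+r+1]; m=np.median(w); d=np.clip((m-w if dark else w-m)-8,0,None)
    yy,xx=np.mgrid[-r:r+1,-r:r+1]; d=d*(xx**2+yy**2<=(r+.5)**2)
    return u0+(d*xx).sum()/d.sum(), v0+(d*yy).sum()/d.sum()
E
python3 - <<'E'
from h import *
a=cv2.imread('pics/top0.png'); f=lambda p:(p[0]/3.4+225-.35,p[1]/3.4+165-.35)
for nm,P,z,dk in(('housing',[(253,185),(367,180),(276,338),(357,334)],.1,True),('cover',[(621,276),(728,258),(670,420),(747,406)],.003,False)):
    for src in('hand','blob'):
        px=[f(p) if src=='hand' else blob(a,*f(p),r=3,dark=dk) for p in P]
        t,th,e=fit(L,[plane('top',*p,z) for p in px]); print(nm,src,t,th,e.tolist())
g=plane('top',*f((352,290)),.286);c=plane('top',*f((45,48)),.309); print('grip',g,'col',c,np.linalg.norm((g-c)[:2]),np.arctan2(*(g-c)[1::-1]))
# scene triangulation of grip: top at crop 640,102
s=(640/5+215,103/5+190); print('grip scene',plane('scene',*s,.286), proj('scene',g),s)
print('col scene',plane('scene',110/5+215,45/5+190,.309))
print('dish',plane('top',*f((580,72)),.01))
# housing from scene: narrow-right? holes
print(*[plane('scene',u/5+215,v/5+190,.1) for u,v in((412,336),(558,422),(655,380))])
E
```

```text
housing hand [0.54627712 0.01000185] 0.015399424374294838 [[0.1, 0.3], [-0.1, -0.4], [-0.2, -0.0], [0.2, 0.1]]
housing blob [0.54701446 0.01027543] 0.02321272103739964 [[-0.4, 0.1], [-0.9, -0.3], [-0.1, 1.0], [1.4, -0.8]]
cover hand [ 0.46889888 -0.35483629] 0.16361770822584368 [[2.0, 1.2], [-0.6, 0.3], [-0.3, -0.2], [-1.1, -1.3]]
cover blob [ 0.46824517 -0.35367359] 0.16660270733960034 [[-0.4, 0.8], [0.0, -0.6], [0.9, 0.4], [-0.5, -0.6]]
grip [ 0.49472453 -0.02403495  0.286     ] col [0.70060311 0.22354146 0.309     ] 0.3219938960222579 -2.2644965531491357
grip scene [ 0.49731108 -0.02254404  0.286     ] [343.90899937 210.7880335 ] (343.0, 210.6)
col scene [0.69582085 0.22832743 0.309     ]
dish [ 0.73736064 -0.2583603   0.01      ]
[0.61555739 0.0662302  0.1       ] [0.47391184 0.04918886 0.1       ] [ 0.484805   -0.03122924  0.1       ]
```

```bash
cat >> h.py <<'E'
import json
from scipy.spatial.transform import Rotation as Ro
def down(psi): return Ro.from_euler('z',psi)*Ro.from_euler('x',np.pi)
def pose():
    s=read_state(); R=Ro.from_rotvec(s['tcp_rot']); x=R.as_matrix()[:,0]; return s,np.array(s['tool_pos']),np.arctan2(x[1],x[0])
def plan(wps,p=None,psi=None):
    """wps: (x,y,z,psi,nrows); prints rounded rows in tool axes"""
    if p is None:
        s,p,psi=pose(); R=Ro.from_rotvec(s['tcp_rot']); z=R.as_matrix()[:,2]; print('tilt',np.round(z,4),'q',np.round(s['q'],3))
    T=[];D=[]
    p=np.array(p,float)
    for x,y,zz,ps,n in wps:
        for k in range(n):
            st=(np.array([x,y,zz])-p)/(n-k); dp=(ps-psi)/(n-k)
            d=np.round(down(psi).inv().apply(st),3); tz=round(-dp,3)
            D.append(d.tolist());T.append([0,0,tz]); p=p+down(psi).apply(d); psi-=tz
    print(len(D),'end',p.round(4),round(psi,3)); print(json.dumps({'turn':T,'delta_pos':D}))
    return p,psi
E
python3 - <<'E'
from h import *
print(pose()[1:])
p,s=plan([(.26,-.58,.30,.4,3),(.36,-.35,.35,.7,8),(.496,-.0235,.35,1.0,11)][:2])
plan([(.496,-.0235,.35,1.0,11)],p,s)
E
```

```text
(array([ 0.23808792, -0.63088498,  0.23002335]), np.float64(0.3607711830278962))
tilt [-6.e-04  2.e-03 -1.e+00] q [-1.247  0.265  1.605  0.     1.274 -0.037]
11 end [ 0.3603 -0.3502  0.35  ] 0.7
{"turn": [[0, 0, -0.013], [0, 0, -0.013], [0, 0, -0.013], [0, 0, -0.038], [0, 0, -0.037], [0, 0, -0.038], [0, 0, -0.037], [0, 0, -0.038], [0, 0, -0.037], [0, 0, -0.038], [0, 0, -0.037]], "delta_pos": [[0.013, -0.013, -0.023], [0.013, -0.013, -0.023], [0.013, -0.013, -0.024], [0.023, -0.022, -0.006], [0.023, -0.021, -0.006], [0.024, -0.02, -0.006], [0.025, -0.019, -0.006], [0.026, -0.018, -0.006], [0.026, -0.017, -0.007], [0.027, -0.016, -0.006], [0.028, -0.014, -0.007]]}
11 end [ 0.4961 -0.0237  0.35  ] 1.0
{"turn": [[0, 0, -0.027], [0, 0, -0.027], [0, 0, -0.027], [0, 0, -0.027], [0, 0, -0.027], [0, 0, -0.028], [0, 0, -0.027], [0, 0, -0.028], [0, 0, -0.027], [0, 0, -0.028], [0, 0, -0.027]], "delta_pos": [[0.029, -0.015, 0.0], [0.029, -0.014, 0.0], [0.029, -0.013, 0.0], [0.03, -0.012, 0.0], [0.03, -0.012, 0.0], [0.03, -0.011, 0.0], [0.031, -0.01, 0.0], [0.031, -0.009, 0.0], [0.031, -0.008, 0.0], [0.031, -0.008, 0.0], [0.031, -0.006, 0.0]]}
```

>>> jog_arm:
  turn:
    - [0, 0, -0.013]
    - [0, 0, -0.013]
    - [0, 0, -0.013]
    - [0, 0, -0.038]
    - [0, 0, -0.037]
    - [0, 0, -0.038]
    - [0, 0, -0.037]
    - [0, 0, -0.038]
    - [0, 0, -0.037]
    - [0, 0, -0.038]
    - [0, 0, -0.037]
  delta_pos:
    - [0.013, -0.013, -0.023]
    - [0.013, -0.013, -0.023]
    - [0.013, -0.013, -0.024]
    - [0.023, -0.022, -0.006]
    - [0.023, -0.021, -0.006]
    - [0.024, -0.02, -0.006]
    - [0.025, -0.019, -0.006]
    - [0.026, -0.018, -0.006]
    - [0.026, -0.017, -0.007]
    - [0.027, -0.016, -0.006]
    - [0.028, -0.014, -0.007]
  gripper: [0.06, 0.06, 0.06, 0.06, 0.06, 0.06, 0.06, 0.06, 0.06, 0.06, 0.06]
  grip_force: 20

```text
time: 1.02
tool_pos: [0.3605, -0.3491, 0.3509]
tcp_rot: [-2.949, -1.079, 0.001]
wrist_force: [-0.0, -0.5, 0.1]
width: 0.702
grip_force: 0.0
```

>>> jog_arm:
  turn:
    - [0, 0, -0.027]
    - [0, 0, -0.027]
    - [0, 0, -0.027]
    - [0, 0, -0.027]
    - [0, 0, -0.027]
    - [0, 0, -0.028]
    - [0, 0, -0.027]
    - [0, 0, -0.028]
    - [0, 0, -0.027]
    - [0, 0, -0.028]
    - [0, 0, -0.027]
    - [0, 0, 0]
    - [0, 0, 0]
  delta_pos:
    - [0.029, -0.015, 0]
    - [0.029, -0.014, 0]
    - [0.029, -0.013, 0]
    - [0.03, -0.012, 0]
    - [0.03, -0.012, 0]
    - [0.03, -0.011, 0]
    - [0.031, -0.01, 0]
    - [0.031, -0.009, 0]
    - [0.031, -0.008, 0]
    - [0.031, -0.008, 0]
    - [0.031, -0.006, 0]
    - [0, 0, 0]
    - [0, 0, 0]
  gripper: [0.06, 0.06, 0.06, 0.06, 0.06, 0.06, 0.06, 0.06, 0.06, 0.06, 0.06, 0.06, 0.06]

```text
time: 2.1
tool_pos: [0.4963, -0.023, 0.3506]
tcp_rot: [-2.754, -1.51, 0.002]
wrist_force: [-0.6, -0.6, -0.5]
width: 0.703
grip_force: 0.0
```

Run:
```python
from h import *
plan([(.496,-.0235,.247,.95,5)])
```

```text
tilt [-1.5e-03 -1.0e-04 -1.0e+00] q [-0.096 -0.13   1.806 -0.     1.466  0.472]
5 end [ 0.4957 -0.0238  0.2466] 0.95
{"turn": [[0, 0, 0.011], [0, 0, 0.011], [0, 0, 0.01], [0, 0, 0.011], [0, 0, 0.01]], "delta_pos": [[-0.0, 0.0, 0.021], [-0.0, 0.0, 0.021], [-0.0, 0.0, 0.021], [-0.0, 0.0, 0.02], [-0.001, 0.0, 0.021]]}
```

>>> jog_arm:
  turn:
    - [0, 0, 0.011]
    - [0, 0, 0.011]
    - [0, 0, 0.01]
    - [0, 0, 0.011]
    - [0, 0, 0.01]
    - [0, 0, 0]
    - [0, 0, 0]
    - [0, 0, 0]
    - [0, 0, 0]
    - [0, 0, 0]
    - [0, 0, 0]
    - [0, 0, 0]
    - [0, 0, 0]
    - [0, 0, 0]
  delta_pos:
    - [0, 0, 0.021]
    - [0, 0, 0.021]
    - [0, 0, 0.021]
    - [0, 0, 0.02]
    - [0, 0, 0.02]
    - [0, 0, 0]
    - [0, 0, 0]
    - [0, 0, 0]
    - [0, 0, 0]
    - [0, 0, 0]
    - [0, 0, 0]
    - [0, 0, 0]
    - [0, 0, 0]
    - [0, 0, 0]
  gripper: [0.06, 0.06, 0.06, 0.06, 0.06, 0.06, 0.0, 0.0, 0.0, 0.0, 0.0, 0.0, 0.0, 0.0]
  grip_force: 20

```text
time: 3.27
tool_pos: [0.4974, -0.0249, 0.2504]
tcp_rot: [2.794, 1.431, 0.004]
wrist_force: [-1.1, -2.1, 7.1]
width: 0.225
grip_force: 19.6
```

Run:
```python
from h import *
s,p,psi=pose(); print(s['width']*.0854,s['grip_force'],s['wrist_force'],p,psi)
im=shot('scene','s1')
cv2.imwrite('pics/s1c.png',cv2.resize(im[150:310,215:415,::-1],None,fx=3,fy=3,interpolation=cv2.INTER_CUBIC))
```

```text
0.0192044350547631 19.615397709421813 [-1.08750785 -2.09867237  7.12270212] [ 0.49739002 -0.02490549  0.25035362] 0.94696836374316
```

View pics/s1c.png

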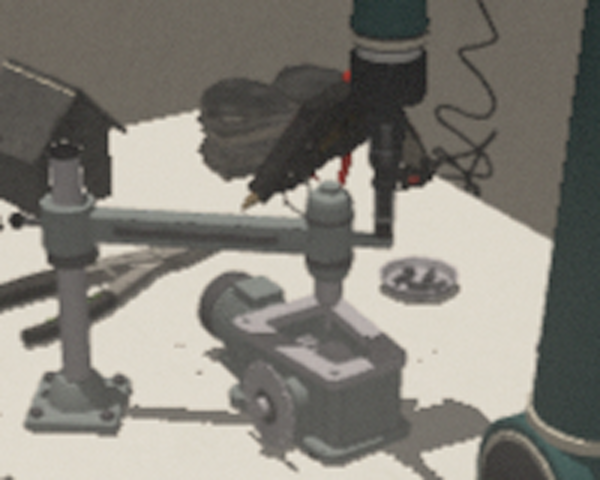

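The scene crop shows the fingers closed round the upright grip (about 380,215), and the opening of 19.2 mm matches the grip's thickness. Next is the swing.

```bash
cat >> h.py <<'E'
def arc(n,step,fac=.93,piv=(.7008,.2286),r=.325,z=.2495):
    s,p,psi=pose(); phi=np.arctan2(p[1]-piv[1],p[0]-piv[0]); w=[]
    for k in range(1,n+1):
        a=phi-step*k; w.append((piv[0]+r*np.cos(a),piv[1]+r*np.sin(a),z,psi-fac*step*k,1))
    print('phi',phi,'r',np.hypot(p[0]-piv[0],p[1]-piv[1]),s['wrist_force'].round(1)); return plan(w)
E
python3 - <<'E'
from h import *
arc(9,.06)
E
```

```text
phi -2.2469856704064277 r 0.3250188967208812 [-0.5 -2.6  7. ]
tilt [ 0.0032 -0.0014 -1.    ] q [-9.900e-02 -9.000e-02  1.951e+00 -1.000e-03  1.277e+00  5.250e-01]
9 end [0.3955 0.116  0.2493] 0.445
{"turn": [[0, 0, 0.056], [0, 0, 0.056], [0, 0, 0.055], [0, 0, 0.056], [0, 0, 0.056], [0, 0, 0.056], [0, 0, 0.056], [0, 0, 0.055], [0, 0, 0.056]], "delta_pos": [[0.002, -0.019, 0.001], [0.001, -0.02, -0.0], [0.002, -0.019, -0.0], [0.002, -0.02, -0.0], [0.002, -0.019, -0.0], [0.002, -0.019, -0.0], [0.002, -0.02, -0.0], [0.002, -0.019, -0.0], [0.002, -0.02, -0.0]]}
```

>>> jog_arm:
  turn:
    - [0, 0, 0.056]
    - [0, 0, 0.056]
    - [0, 0, 0.055]
    - [0, 0, 0.056]
    - [0, 0, 0.056]
    - [0, 0, 0.056]
    - [0, 0, 0.056]
    - [0, 0, 0.055]
    - [0, 0, 0.056]
  delta_pos:
    - [0.002, -0.019, 0]
    - [0.001, -0.02, 0]
    - [0.002, -0.019, 0]
    - [0.002, -0.02, 0]
    - [0.002, -0.019, 0]
    - [0.002, -0.019, 0]
    - [0.002, -0.02, 0]
    - [0.002, -0.019, 0]
    - [0.002, -0.02, 0]
  gripper: [0, 0, 0, 0, 0, 0, 0, 0, 0]

```text
time: 4.07
tool_pos: [0.3981, 0.1184, 0.2505]
tcp_rot: [-3.065, -0.688, -0.018]
wrist_force: [14.8, 2.8, -3.7]
width: 0.227
grip_force: 20.0
```

Run:
```python
from h import *
arc(8,.06)
```

```text
phi -2.792319870814061 r 0.3221096742566987 [14.8  2.8 -3.7]
tilt [ 0.0113  0.003  -0.9999] q [ 0.229 -0.269  2.101  0.     1.299  1.358]
8 end [0.3781 0.2713 0.2495] -0.004
{"turn": [[0, 0, 0.056], [0, 0, 0.056], [0, 0, 0.055], [0, 0, 0.056], [0, 0, 0.056], [0, 0, 0.056], [0, 0, 0.056], [0, 0, 0.055]], "delta_pos": [[-0.0, -0.02, 0.001], [0.002, -0.019, -0.0], [0.003, -0.019, -0.0], [0.002, -0.02, -0.0], [0.003, -0.019, -0.0], [0.003, -0.019, -0.0], [0.003, -0.019, -0.0], [0.002, -0.02, -0.0]]}
```

>>> jog_arm:
  turn:
    - [0, 0, 0.056]
    - [0, 0, 0.056]
    - [0, 0, 0.055]
    - [0, 0, 0.056]
    - [0, 0, 0.056]
    - [0, 0, 0.056]
    - [0, 0, 0.056]
    - [0, 0, 0.055]
  delta_pos:
    - [0.005, -0.02, 0]
    - [0.003, -0.019, 0]
    - [0.002, -0.019, 0]
    - [0.003, -0.02, 0]
    - [0.002, -0.019, 0]
    - [0.003, -0.019, 0]
    - [0.002, -0.019, 0]
    - [0.003, -0.02, 0]
  gripper: [0, 0, 0, 0, 0, 0, 0, 0]

```text
time: 4.73
tool_pos: [0.3833, 0.2725, 0.2505]
tcp_rot: [-3.141, 0.005, -0.02]
wrist_force: [17.4, -4.4, -1.6]
width: 0.227
grip_force: 20.4
```

Run:
```python
from h import *
arc(5,.05,fac=.8,r=.323)
```

```text
phi 3.004116152389833 r 0.3204919653427925 [17.4 -4.4 -1.6]
tilt [ 1.260e-02  8.000e-04 -9.999e-01] q [ 0.57  -0.151  2.006 -0.006  1.276  2.146]
5 end [0.4019 0.3509 0.2495] -0.203
{"turn": [[0, 0, 0.04], [0, 0, 0.04], [0, 0, 0.04], [0, 0, 0.04], [0, 0, 0.04]], "delta_pos": [[0.0, -0.016, 0.001], [0.003, -0.016, -0.0], [0.003, -0.016, -0.0], [0.003, -0.016, -0.0], [0.003, -0.016, -0.0]]}
```

>>> jog_arm:
  turn:
    - [0, 0, 0.03]
    - [0, 0, 0.03]
  delta_pos:
    - [0.006, -0.012, 0]
    - [0.004, -0.01, 0]
  gripper: [0, 0]

```text
time: 4.9
tool_pos: [0.3852, 0.2832, 0.2496]
tcp_rot: [3.113, -0.093, -0.014]
wrist_force: [-25.1, -64.9, 38.2]
width: 0.235
grip_force: 34.4
```

Run:
```python
from h import *
arc(5,.05,fac=.8,r=.32)
```

```text
phi 2.970354849188733 r 0.3202388606294023 [-25.1 -64.9  38.2]
tilt [-0.0096 -0.0272 -0.9996] q [ 0.594 -0.11   1.971 -0.018  1.303  2.23 ]
5 end [0.4091 0.3594 0.2496] -0.26
{"turn": [[0, 0, 0.04], [0, 0, 0.04], [0, 0, 0.04], [0, 0, 0.04], [0, 0, 0.04]], "delta_pos": [[0.002, -0.016, 0.0], [0.003, -0.016, 0.0], [0.002, -0.015, 0.0], [0.003, -0.016, 0.0], [0.003, -0.016, 0.0]]}
```

>>> jog_arm:
  turn:
    - [0, 0, 0]
    - [0, 0, 0]
    - [0, 0, 0]
    - [0, 0, 0]
  delta_pos:
    - [-0.003, 0.009, 0]
    - [0, 0, 0]
    - [0, 0, 0]
    - [0, 0, 0]
  gripper: [0, 0, 0, 0]

```text
time: 5.23
tool_pos: [0.3856, 0.2831, 0.2496]
tcp_rot: [3.137, -0.095, 0.002]
wrist_force: [0.7, -7.7, 6.5]
width: 0.229
grip_force: 25.1
```

>>> jog_arm:
  turn:
    - [0, 0, 0]
    - [0, 0, 0]
    - [0, 0, 0]
    - [0, 0, 0]
    - [0, 0, 0]
    - [0, 0, 0]
    - [0, 0, 0]
    - [0, 0, 0]
    - [0, 0, 0]
  delta_pos:
    - [0, 0, 0]
    - [0, 0, 0]
    - [0, 0, 0]
    - [0, 0, 0]
    - [0, 0, -0.02]
    - [0, 0, -0.025]
    - [0, 0, -0.025]
    - [0, 0, -0.02]
    - [0, 0, 0]
  gripper: [0.06, 0.06, 0.06, 0.06, 0.06, 0.06, 0.06, 0.06, 0.06]

```text
time: 5.98
tool_pos: [0.387, 0.2862, 0.3434]
tcp_rot: [-3.135, 0.095, -0.01]
wrist_force: [0.5, 0.1, 0.6]
width: 0.702
grip_force: 0.0
```

Run:
```python
from h import *
print(pose())
p,s=plan([(.40,.10,.34,-.05,6),(.44,-.15,.31,.05,8),(.4724,-.3533,.20,.165,8)][:2])
plan([(.4724,-.3533,.16,.165,9)],p,s)
im=shot('top','t2')
cv2.imwrite('pics/t2c.png',cv2.resize(im[165:305,205:455,::-1],None,fx=3.2,fy=3.2,interpolation=cv2.INTER_CUBIC))
```

```text
({'time': 5.9833, 'q': array([ 5.84666439e-01, -1.65968788e-01,  1.85058981e+00,  3.29892338e-04,
        1.44864729e+00,  2.21626321e+00]), 'joint_vel': array([-0.00067332,  0.01650416,  0.06694448,  0.00018197, -0.05122817,
       -0.0015703 ]), 'joint_torque': array([-3.68416775e-02, -2.66029394e+01, -3.54894555e+01, -7.36787624e-03,
        4.70764618e-01,  5.99668488e-05]), 'tool_pos': array([0.38703573, 0.28615922, 0.34337714]), 'tcp_rot': array([-3.13505364,  0.09539663, -0.01036582]), 'wrist_force': array([0.51592805, 0.06472529, 0.63723035]), 'torque': array([ 0.02024259, -0.02106845,  0.00584262]), 'grip_force': 0.0, 'width': 0.7017806707364079}, array([0.38703573, 0.28615922, 0.34337714]), np.float64(-0.060856280166534236))
tilt [ 0.0068  0.0049 -1.    ] q [ 0.585 -0.166  1.851  0.     1.449  2.216]
14 end [ 0.4401 -0.1502  0.3104] 0.05
{"turn": [[0, 0, -0.002], [0, 0, -0.002], [0, 0, -0.002], [0, 0, -0.002], [0, 0, -0.001], [0, 0, -0.002], [0, 0, -0.012], [0, 0, -0.013], [0, 0, -0.012], [0, 0, -0.013], [0, 0, -0.012], [0, 0, -0.013], [0, 0, -0.012], [0, 0, -0.013]], "delta_pos": [[0.004, 0.031, 0.001], [0.004, 0.031, 0.0], [0.004, 0.031, 0.001], [0.004, 0.031, 0.0], [0.004, 0.031, 0.001], [0.003, 0.03, 0.0], [0.007, 0.031, 0.004], [0.006, 0.031, 0.004], [0.006, 0.031, 0.004], [0.005, 0.031, 0.004], [0.005, 0.031, 0.004], [0.005, 0.032, 0.003], [0.004, 0.031, 0.004], [0.004, 0.032, 0.003]]}
9 end [ 0.4728 -0.353   0.1604] 0.165
{"turn": [[0, 0, -0.013], [0, 0, -0.013], [0, 0, -0.013], [0, 0, -0.013], [0, 0, -0.013], [0, 0, -0.012], [0, 0, -0.013], [0, 0, -0.012], [0, 0, -0.013]], "delta_pos": [[0.002, 0.023, 0.017], [0.002, 0.023, 0.017], [0.002, 0.023, 0.017], [0.002, 0.023, 0.017], [0.001, 0.023, 0.016], [0.001, 0.023, 0.017], [0.001, 0.022, 0.016], [0.0, 0.023, 0.017], [0.001, 0.022, 0.016]]}
```

View pics/t2c.png

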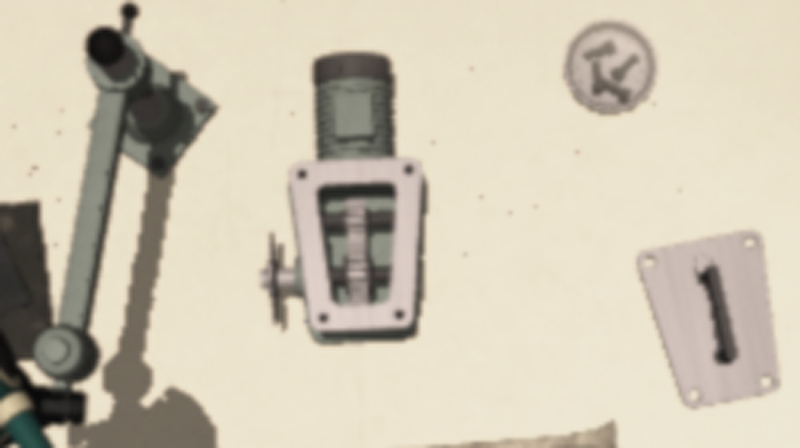

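The top crop shows the tapping arm clear on the left, with its head at (65,350). All four rim holes are now in view at (302,173), (409,169), (323,318) and (399,314). The cover and dish have not moved.

>>> jog_arm:
  turn:
    - [0, 0, -0.002]
    - [0, 0, -0.002]
    - [0, 0, -0.002]
    - [0, 0, -0.002]
    - [0, 0, -0.001]
    - [0, 0, -0.002]
    - [0, 0, -0.012]
    - [0, 0, -0.013]
    - [0, 0, -0.012]
    - [0, 0, -0.013]
    - [0, 0, -0.012]
    - [0, 0, -0.013]
    - [0, 0, -0.012]
    - [0, 0, -0.013]
  delta_pos:
    - [0.004, 0.031, 0.001]
    - [0.004, 0.031, 0]
    - [0.004, 0.031, 0.001]
    - [0.004, 0.031, 0]
    - [0.004, 0.031, 0.001]
    - [0.003, 0.03, 0]
    - [0.007, 0.031, 0.004]
    - [0.006, 0.031, 0.004]
    - [0.006, 0.031, 0.004]
    - [0.005, 0.031, 0.004]
    - [0.005, 0.031, 0.004]
    - [0.005, 0.032, 0.003]
    - [0.004, 0.031, 0.004]
    - [0.004, 0.032, 0.003]
  gripper: [0.06, 0.06, 0.06, 0.06, 0.06, 0.06, 0.06, 0.06, 0.06, 0.06, 0.06, 0.06, 0.06, 0.06]

```text
time: 7.2
tool_pos: [0.4372, -0.1528, 0.303]
tcp_rot: [-3.139, -0.079, 0.004]
wrist_force: [0.6, 1.3, 0.3]
width: 0.701
grip_force: 0.0
```

>>> jog_arm:
  turn:
    - [0, 0, -0.013]
    - [0, 0, -0.013]
    - [0, 0, -0.013]
    - [0, 0, -0.013]
    - [0, 0, -0.013]
    - [0, 0, -0.012]
    - [0, 0, -0.013]
    - [0, 0, -0.012]
    - [0, 0, -0.013]
    - [0, 0, 0]
    - [0, 0, 0]
    - [0, 0, 0]
  delta_pos:
    - [0.002, 0.023, 0.017]
    - [0.002, 0.023, 0.017]
    - [0.002, 0.023, 0.017]
    - [0.002, 0.023, 0.017]
    - [0.001, 0.023, 0.016]
    - [0.001, 0.023, 0.017]
    - [0.001, 0.022, 0.016]
    - [0, 0.023, 0.017]
    - [0.001, 0.022, 0.016]
    - [0, 0, 0]
    - [0, 0, 0]
    - [0, 0, 0]
  gripper: [0.045, 0.045, 0.045, 0.045, 0.045, 0.045, 0.045, 0.045, 0.045, 0.045, 0.045, 0.045]

```text
time: 8.2
tool_pos: [0.47, -0.3536, 0.154]
tcp_rot: [-3.129, -0.258, 0.003]
wrist_force: [-0.2, -0.0, 0.2]
width: 0.527
grip_force: 0.0
```

Run:
```python
from h import *
s,p,psi=pose(); print(p,psi)
a=cv2.imread('pics/t2.png'); k=(1-1/3.2)/2; f=lambda p:(p[0]/3.2+205-k,p[1]/3.2+165-k)
for nm,P,z,dk in(('housing',[(302,173),(409,169),(323,318),(399,314)],.1,True),('cover',[(649,261),(750,243),(694,396),(767,382)],.003,False)):
    for src in('hand','blob'):
        px=[f(q) if src=='hand' else blob(a,*f(q),r=3,dark=dk) for q in P]
        t,th,e=fit(L,[plane('top',*q,z) for q in px]); print(nm,src,t,th,e.tolist())
print('handle ends', plane('top',*f((707,270)),.049),plane('top',*f((726,352)),.049))
plan([(.4724,-.3533,.022,.165,8)])
```

```text
[ 0.47001282 -0.35361044  0.15399437] 0.16434355350528154
housing hand [0.54677412 0.01053389] 0.011375182507835162 [[0.5, 0.1], [0.1, -0.2], [-0.7, -0.1], [0.2, 0.2]]
housing blob [0.54658694 0.01078763] 0.014294573847130626 [[-0.1, 0.1], [-0.0, -0.2], [0.0, -0.1], [0.1, 0.2]]
cover hand [ 0.46835144 -0.35501345] 0.16187425487223406 [[1.1, 1.0], [-0.2, -0.3], [-0.5, 0.5], [-0.3, -1.2]]
cover blob [ 0.46824564 -0.3537649 ] 0.1659178993313975 [[-0.4, 0.8], [0.0, -0.5], [0.9, 0.4], [-0.5, -0.6]]
handle ends [ 0.51563433 -0.34088595  0.049     ] [ 0.43221726 -0.3552734   0.049     ]
tilt [-0.0018  0.002  -1.    ] q [-0.688  0.163  1.873  0.     1.108  0.719]
8 end [ 0.472  -0.3533  0.022 ] 0.165
{"turn": [[0, 0, -0.0], [0, 0, -0.0], [0, 0, -0.0], [0, 0, -0.0], [0, 0, -0.0], [0, 0, -0.0], [0, 0, -0.0], [0, 0, -0.001]], "delta_pos": [[0.0, 0.0, 0.016], [0.0, 0.0, 0.017], [0.0, 0.0, 0.016], [0.0, 0.0, 0.017], [0.001, 0.0, 0.016], [0.0, 0.0, 0.017], [0.001, 0.0, 0.016], [0.0, 0.0, 0.017]]}
```

>>> jog_arm:
  turn:
    - [0, 0, 0]
    - [0, 0, 0]
    - [0, 0, 0]
    - [0, 0, 0]
    - [0, 0, 0]
    - [0, 0, 0]
    - [0, 0, 0]
    - [0, 0, 0]
    - [0, 0, 0]
    - [0, 0, 0]
    - [0, 0, 0]
  delta_pos:
    - [0, 0, 0.016]
    - [0, 0, 0.017]
    - [0, 0, 0.016]
    - [0, 0, 0.017]
    - [0.001, 0, 0.016]
    - [0, 0, 0.017]
    - [0.001, 0, 0.016]
    - [0, 0, 0.016]
    - [0, 0, 0]
    - [0, 0, 0]
    - [0, 0, 0]
  gripper: [0.045, 0.045, 0.045, 0.045, 0.045, 0.045, 0.045, 0.045, 0.045, 0.045, 0.045]

```text
time: 9.12
tool_pos: [0.4735, -0.3542, 0.0257]
tcp_rot: [3.13, 0.259, 0.002]
wrist_force: [0.2, 0.1, 0.5]
width: 0.53
grip_force: 0.0
```

>>> jog_arm:
  turn:
    - [0, 0, 0]
    - [0, 0, 0]
    - [0, 0, 0]
    - [0, 0, 0]
    - [0, 0, 0]
    - [0, 0, 0]
    - [0, 0, 0]
    - [0, 0, 0]
    - [0, 0, 0]
    - [0, 0, 0]
  delta_pos:
    - [0, 0, 0]
    - [0, 0, 0]
    - [0, 0, 0]
    - [0, 0, 0]
    - [0, 0, 0]
    - [0, 0, 0]
    - [0, 0, 0]
    - [0, 0, 0]
    - [0, 0, 0]
    - [0, 0, 0]
  gripper: [0, 0, 0, 0, 0, 0, 0, 0, 0, 0]
  grip_force: 60

```text
time: 9.95
tool_pos: [0.4737, -0.3551, 0.0259]
tcp_rot: [3.129, 0.258, 0.003]
wrist_force: [-0.6, 0.3, 5.7]
width: 0.121
grip_force: 60.5
```

Run:
```python
from h import *
s,p,psi=pose(); print(p,psi,s['width']*.0854,s['grip_force'],s['wrist_force'])
plan([(.4724,-.3533,.22,.165,8)])
```

```text
[ 0.47372781 -0.35505923  0.02588604] 0.1646053884913988 0.010302552140007776 60.45052170753479 [-0.61439444  0.33735648  5.66896827]
tilt [ 0.002  -0.0015 -1.    ] q [-0.685  0.314  1.956  0.     0.87   0.721]
8 end [ 0.4724 -0.3533  0.2199] 0.165
{"turn": [[0, 0, -0.0], [0, 0, -0.0], [0, 0, -0.0], [0, 0, -0.0], [0, 0, -0.0], [0, 0, -0.0], [0, 0, -0.0], [0, 0, -0.0]], "delta_pos": [[-0.0, -0.0, -0.024], [-0.0, -0.0, -0.024], [-0.0, -0.0, -0.024], [-0.0, -0.0, -0.024], [-0.0, -0.0, -0.025], [-0.0, -0.001, -0.024], [-0.001, -0.0, -0.025], [-0.0, -0.001, -0.024]]}
```

>>> jog_arm:
  turn:
    - [0, 0, 0]
    - [0, 0, 0]
    - [0, 0, 0]
    - [0, 0, 0]
    - [0, 0, 0]
    - [0, 0, 0]
    - [0, 0, 0]
    - [0, 0, 0]
    - [0, 0, 0]
    - [0, 0, 0]
    - [0, 0, 0]
    - [0, 0, 0]
    - [0, 0, 0]
    - [0, 0, 0]
  delta_pos:
    - [0, 0, -0.008]
    - [0, 0, -0.016]
    - [0, 0, -0.02]
    - [0, 0, -0.02]
    - [0, 0, -0.02]
    - [0, 0, -0.02]
    - [0, 0, -0.02]
    - [0, 0, -0.02]
    - [0, 0, -0.02]
    - [0, 0, -0.02]
    - [0, 0, -0.01]
    - [0, 0, 0]
    - [0, 0, 0]
    - [0, 0, 0]
  gripper: [0, 0, 0, 0, 0, 0, 0, 0, 0, 0, 0, 0, 0, 0]

```text
time: 11.12
tool_pos: [0.4718, -0.3535, 0.2164]
tcp_rot: [-3.129, -0.258, 0.003]
wrist_force: [-0.5, -0.8, -2.9]
width: 0.126
grip_force: 59.2
```

Run:
```python
from h import *
s,p,psi=pose(); print(p,psi,s['width']*.0854,s['grip_force'],s['wrist_force'],s['torque'])
# handle mid at housing: origin + .004 along x
c=np.array([.5466,.0107]);yw=.0143
# cover origin relative to tool frame (taken at grasp)
d=Ro.from_euler('z',-.1646).apply(np.r_[np.array([.46825,-.3538])-[.4737,-.3551],0]); print('cover origin in tool-x/left',d)
goal=c-Ro.from_euler('z',yw).apply(d)[:2]; print('goal',goal)
plan([(*goal,.215,yw-.166+.1646,18)])
im=shot('scene','s3'); cv2.imwrite('pics/s3c.png',cv2.resize(im[130:380,230:560,::-1],None,fx=2.4,fy=2.4,interpolation=cv2.INTER_CUBIC))
```

```text
[ 0.47175691 -0.35349091  0.21643648] 0.1647565807564469 0.010733277428704438 59.22143876552582 [-0.51615305 -0.79847542 -2.90129838] [ 0.0458056  -0.00683494 -0.02404826]
cover origin in tool-x/left [-0.00516332  0.00217545  0.        ]
goal [0.5517939 0.0085986]
tilt [-0.0024  0.0019 -1.    ] q [-0.685  0.115  1.807 -0.     1.222  0.721]
18 end [0.5523 0.009  0.2154] 0.013
{"turn": [[0, 0, 0.008], [0, 0, 0.008], [0, 0, 0.008], [0, 0, 0.009], [0, 0, 0.008], [0, 0, 0.009], [0, 0, 0.008], [0, 0, 0.009], [0, 0, 0.008], [0, 0, 0.009], [0, 0, 0.008], [0, 0, 0.009], [0, 0, 0.008], [0, 0, 0.009], [0, 0, 0.008], [0, 0, 0.009], [0, 0, 0.008], [0, 0, 0.009]], "delta_pos": [[0.008, -0.019, 0.0], [0.008, -0.019, 0.0], [0.007, -0.019, 0.0], [0.007, -0.019, 0.0], [0.007, -0.019, 0.0], [0.007, -0.02, 0.0], [0.007, -0.02, 0.0], [0.007, -0.02, 0.0], [0.006, -0.02, 0.0], [0.006, -0.02, 0.0], [0.006, -0.02, 0.0], [0.006, -0.02, 0.0], [0.006, -0.019, 0.0], [0.005, -0.02, 0.0], [0.005, -0.02, 0.0], [0.005, -0.02, 0.0], [0.005, -0.019, 0.001], [0.006, -0.02, 0.0]]}
```

View pics/s3c.png

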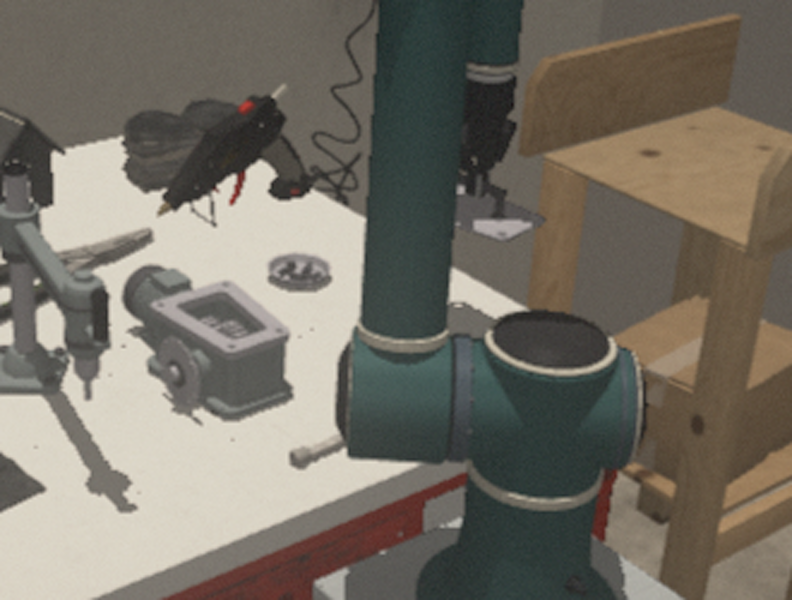

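The scene crop shows the cover held level in the fingers at about (500,215), partly hidden by the robot's arm. The tapping arm stands clear on the left.

>>> jog_arm:
  turn:
    - [0, 0, 0.008]
    - [0, 0, 0.008]
    - [0, 0, 0.008]
    - [0, 0, 0.009]
    - [0, 0, 0.008]
    - [0, 0, 0.009]
    - [0, 0, 0.008]
    - [0, 0, 0.009]
    - [0, 0, 0.008]
    - [0, 0, 0.009]
    - [0, 0, 0.008]
    - [0, 0, 0.009]
    - [0, 0, 0.008]
    - [0, 0, 0.009]
    - [0, 0, 0.008]
    - [0, 0, 0.009]
    - [0, 0, 0.008]
    - [0, 0, 0.009]
  delta_pos:
    - [0.008, -0.019, 0]
    - [0.008, -0.019, 0]
    - [0.007, -0.019, 0]
    - [0.007, -0.019, 0]
    - [0.007, -0.019, 0]
    - [0.007, -0.02, 0]
    - [0.007, -0.02, 0]
    - [0.007, -0.02, 0]
    - [0.006, -0.02, 0]
    - [0.006, -0.02, 0]
    - [0.006, -0.02, 0]
    - [0.006, -0.02, 0]
    - [0.006, -0.019, 0]
    - [0.005, -0.02, 0]
    - [0.005, -0.02, 0]
    - [0.005, -0.02, 0]
    - [0.005, -0.019, 0]
    - [0.006, -0.02, 0]
  gripper: [0, 0, 0, 0, 0, 0, 0, 0, 0, 0, 0, 0, 0, 0, 0, 0, 0, 0]

```text
time: 12.67
tool_pos: [0.5521, 0.0092, 0.2163]
tcp_rot: [-3.142, -0.019, 0.005]
wrist_force: [-0.0, -0.8, -2.5]
width: 0.124
grip_force: 59.2
```

>>> jog_arm:
  turn:
    - [0, 0, 0]
    - [0, 0, 0]
    - [0, 0, 0]
    - [0, 0, 0]
    - [0, 0, 0]
    - [0, 0, 0]
    - [0, 0, 0]
    - [0, 0, 0]
  delta_pos:
    - [0, 0, 0.01]
    - [0, 0, 0.01]
    - [0, 0, 0.01]
    - [0, 0, 0.01]
    - [0, 0, 0.01]
    - [0, 0, 0]
    - [0, 0, 0]
    - [0, 0, 0]
  gripper: [0, 0, 0, 0, 0, 0, 0, 0]

```text
time: 13.33
tool_pos: [0.5534, 0.0078, 0.1684]
tcp_rot: [3.142, 0.019, 0.0]
wrist_force: [0.6, 0.4, -3.2]
width: 0.127
grip_force: 59.2
```

Run:
```python
from h import *
s,p,psi=pose(); print(s['time'],p,psi,s['width']*.0854,s['grip_force'],s['wrist_force'])
a=shot('top','t4');b=shot('scene','s4')
A=cv2.resize(a[200:290,270:370],None,fx=6,fy=6,interpolation=cv2.INTER_CUBIC)
cv2.imwrite('pics/t4c.png',A[:,:,::-1])
B=cv2.resize(b[205:315,250:390],None,fx=5.4,fy=5.4,interpolation=cv2.INTER_CUBIC)
cv2.imwrite('pics/s4c.png',B[:,:,::-1])
```

```text
13.3333 [0.55342642 0.00777969 0.1684144 ] 0.012128544229632684 0.010867978759056715 59.20633256435394 [ 0.56153381  0.3939666  -3.18986787]
```

View pics/t4c.png

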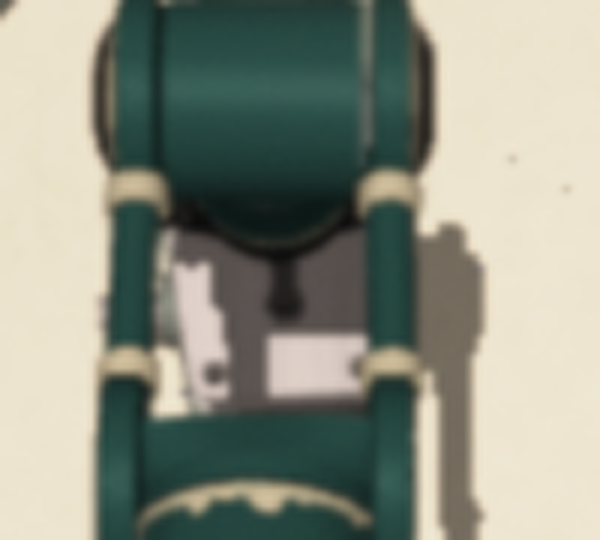

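View pics/s4c.png

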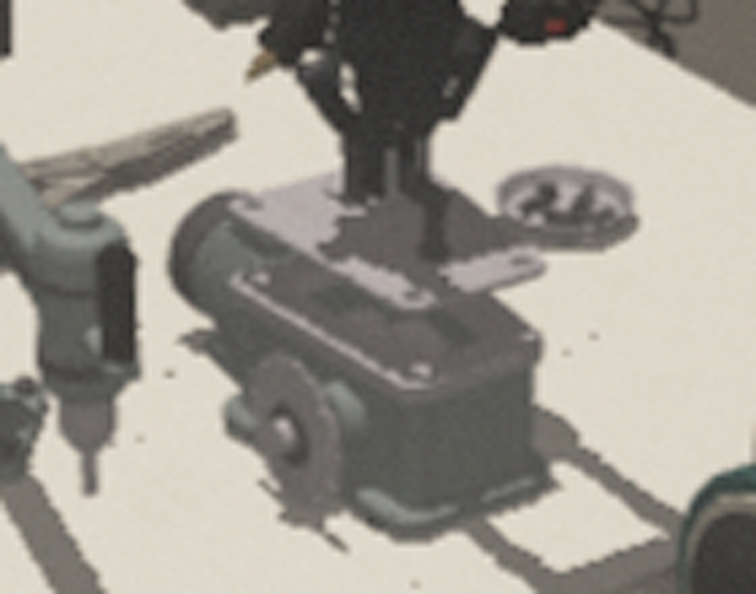

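The top crop shows the cover's narrow-end holes at (213,374) and (358,368). In the scene crop the cover's holes are at (248,204), (413,296) and (525,263), above rim holes at (260,277) and (420,372). The cover is the right way round and level.

Run:
```python
from h import *
kt=(1-1/6)/2;ks=(1-1/5.4)/2
ft=lambda u,v:(u/6+270-kt,v/6+200-kt); fs=lambda u,v:(u/5.4+250-ks,v/5.4+205-ks)
H=np.array([.5466,.0107]);c,s=np.cos(.0143),np.sin(.0143);R=np.array([[c,-s],[s,c]])
e=[H+R@np.array(l) for l in L]; print('goal WL WR NL NR',np.round(e,4).tolist())
for nm,px in(('NL',(213,374)),('NR',(358,368))): print('top',nm,plane('top',*ft(*px),.1455))
for nm,px in(('WL',(248,204)),('NL',(413,296)),('NR',(525,263))): print('scene cover',nm,plane('scene',*fs(*px),.1455))
for nm,px in(('WL',(260,277)),('NL',(420,372))): print('scene rim',nm,plane('scene',*fs(*px),.1))
def tri(a,b):
    o,d=ray('top',*a);q,g=ray('scene',*b);x=np.linalg.lstsq(np.c_[d,-g],q-o,rcond=None)[0];return o+d*x[0],q+g*x[1]
print('tri NL',tri(ft(213,374),fs(413,296)),'NR',tri(ft(358,368),fs(525,263)))
```

```text
goal WL WR NL NR [[0.6178, 0.0647], [0.6194, -0.0413], [0.4741, 0.0472], [0.4751, -0.0278]]
top NL [0.47611341 0.04675133 0.1455    ]
top NR [ 0.47704123 -0.02711891  0.1455    ]
scene cover WL [0.63153971 0.06308831 0.1455    ]
scene cover NL [0.48467036 0.04463675 0.1455    ]
scene cover NR [ 0.48307791 -0.03145662  0.1455    ]
scene rim WL [0.62255743 0.06065124 0.1       ]
scene rim NL [0.4772903 0.0440717 0.1      ]
tri NL (array([0.47572353, 0.04658689, 0.14970083]), array([0.47781328, 0.04934294, 0.15000267])) NR (array([ 0.47666162, -0.02708913,  0.14956462]), array([ 0.47686897, -0.02682646,  0.14958206]))
```

>>> jog_arm:
  turn:
    - [0, 0, 0]
    - [0, 0, 0]
    - [0, 0, 0]
    - [0, 0, 0]
    - [0, 0, 0]
    - [0, 0, 0]
    - [0, 0, 0]
    - [0, 0, 0]
  delta_pos:
    - [-0.002, 0, 0.004]
    - [0, 0, 0.006]
    - [0, 0, 0.006]
    - [0, 0, 0.006]
    - [0, 0, 0.003]
    - [0, 0, 0]
    - [0, 0, 0]
    - [0, 0, 0]
  gripper: [0, 0, 0, 0, 0, 0, 0, 0]

```text
time: 14.1
tool_pos: [0.5514, 0.0082, 0.1434]
tcp_rot: [3.142, 0.02, 0.0]
wrist_force: [0.8, 0.7, -2.2]
width: 0.127
grip_force: 59.2
```

Run:
```python
from h import *
P=[];
for i in range(6):
    s,p,psi=pose(); P.append([*p,psi])
    a=shot('top','t5') if i<3 else vision.read_camera('top')
P=np.array(P); print(P.mean(0),P.std(0),s['wrist_force'],s['tcp_rot'])
b=shot('scene','s5')
A=cv2.resize(a[235:275,292:342],None,fx=8,fy=8,interpolation=cv2.INTER_CUBIC)
B=cv2.resize(b[230:290,280:360],None,fx=7,fy=7,interpolation=cv2.INTER_CUBIC)
C=np.zeros((420,400+560,3),np.uint8); C[:320,:400]=A; C[:,400:]=B
C=cv2.resize(C,(800,350)); cv2.imwrite('pics/c5.png',C[:,:,::-1])
```

```text
[0.55154044 0.00821397 0.14360912 0.01281742] [5.77964522e-05 6.65222908e-06 1.06828180e-04 2.22072149e-05] [-0.41776759  0.12236912 -1.89883689] [3.14151049e+00 2.00744860e-02 1.05476347e-03]
```

View pics/c5.png

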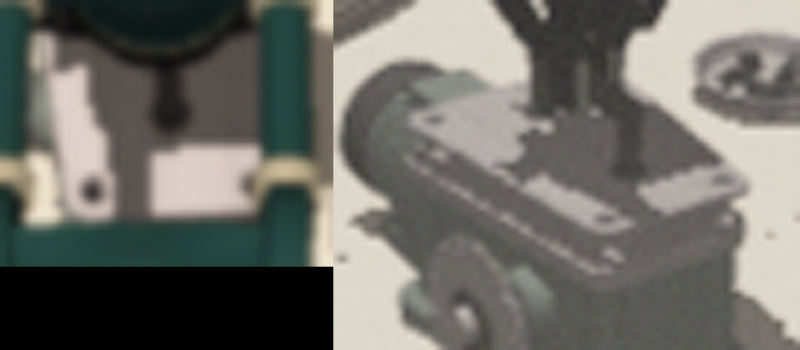

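The top part of the image shows the cover's narrow-left hole at (93,190) and its narrow-right hole at (250,184), dark against the plate. The scene part shows a thin, even gap above the rim, with the cover's hole at (605,218) over the rim hole at (615,257).

Run:
```python
from h import *
a=cv2.imread('pics/t5.png');b=cv2.imread('pics/s5.png')
k=.44; ft=lambda u,v:(u*1.2/8+292-k,v*1.2/8+235-k); fs=lambda u,v:((u*1.2-400)/7+280-k,v*1.2/7+230-k)
for n,px in(('NL',(93,190)),('NR',(250,184))): print(n,plane('top',*ft(*px),.1205), plane('top',*blob(a,*ft(*px),r=2),.1205))
print('goal NL .4741 .0472 NR .4751 -.0278')
print(*[fs(*q) for q in((605,218),(722,180),(433,120),(615,257),(436,156))])
e=lambda l,z:proj('scene',[.5466+l[0]-.0143*l[1],.0107+l[1]+.0143*l[0],z]).round(1)
print('pred cover NL NR WL',e(L[2],.12),e(L[3],.12),e(L[0],.12),'rim NL WL',e(L[2],.1),e(L[0],.1))
```

```text
NL [0.47483927 0.04649128 0.1205    ] [0.47439582 0.04680936 0.1205    ]
NR [ 0.47552754 -0.02659604  0.1205    ] [ 0.47426773 -0.02772488  0.1205    ]
goal NL .4741 .0472 NR .4751 -.0278
(326.13142857142856, 266.93142857142857) (346.18857142857144, 260.41714285714284) (296.6457142857143, 250.1314285714286) (327.8457142857143, 273.6171428571429) (297.15999999999997, 256.30285714285714)
pred cover NL NR WL [327.2 268.5] [347.1 261.9] [297.4 251.3] rim NL WL [327.1 274.2] [297.4 256.8]
```

>>> jog_arm:
  turn:
    - [0, 0, 0]
    - [0, 0, 0]
    - [0, 0, 0]
    - [0, 0, 0]
    - [0, 0, 0]
    - [0, 0, 0]
  delta_pos:
    - [0, 0, 0.002]
    - [0, 0, 0]
    - [0, 0, 0]
    - [0, 0, 0]
    - [0, 0, 0]
    - [0, 0, 0]
  gripper: [0, 0, 0, 0, 0, 0]

```text
time: 14.95
tool_pos: [0.5512, 0.0082, 0.1413]
tcp_rot: [-3.142, -0.02, -0.0]
wrist_force: [-0.1, -0.3, -3.1]
width: 0.126
grip_force: 59.2
```

Run:
```python
from h import *
s,p,psi=pose(); print(p,psi,s['wrist_force'],abs(s['joint_vel']).max())
print(ticket.finish_job())
```

```text
[0.55124602 0.00820463 0.1413008 ] 0.012768081454269992 [-0.05237459 -0.29875212 -3.12025438] 0.0027779108431562507
the job is handed in; nothing more can be done
None
```

I've handed the job in, and no verdict came back: the tapping arm is swung to its left stop, and I'm holding the cover level over the housing, the right way round, about 15 mm above the rim, with the two narrow-end holes measured within about 1 mm of their tapped holes and the wide-end ones, hidden from the top camera, agreeing only roughly in the side view.

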